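Prove the analyser dead, then hold its cell flap at the balance point

ROBOT

A 7-joint arm with a two-finger parallel gripper is mounted at the origin on the work surface. World frame = base frame: x ahead of the robot, y to its left, z up, the work surface at z = 0. Lengths are in m, angles in rad, forces in N, time in s.
With the tool pointing down it reaches from about 0.4 to 0.875 m from the base axis. Payload 6.5 kg.
Tool frame: the origin (TCP) lies midway between the tips of the shut fingers; the grasp point (between the pads) lies 19 mm behind it; z points along the fingers, y is the direction in which the jaws open and shut (so a half turn about z gives the same grasp; the last joint's range is limited). The gripper opens to 88 mm and grips with 3 to 60 N. Pads are 18 mm wide; open, the fingers measure 123 mm over their backs; the gripper's body (75 mm by 187 mm) begins 45 mm behind the grasp point.
Start: joints at [1.164, 0.536, -0.004, 1.538, 0.003, 1.067, -0.071], TCP at [0.217, -0.613, 0.239] pointing down, gripper open.
Joint ranges: [-2.7, 2.7], [-0.37, 2.16], [-1.27, 1.26], [0.24, 2.4], [-1.31, 4.45], [0.19, 1.91], [-2.76, 2.76]. Speed limits (rad/s): [2.39, 2.39, 3.14, 3.14, 3.14, 3.14, 3.14].

INTERFACE

Orientations are given as a 3x3 rotation matrix whose columns are the frame's x, y, z axes.
In Python, from rig import move_pose, move_linear, move_j, open_gripper, grasp, sleep, ik, grab_frame, IKError, hand_in, get_time_s, get_joint_positions, get_qvel, get_joint_torque, get_tcp_pos, get_tcp_rot, get_wrist_force, get_moment, get_opening gives the robot as it stands. The module is installed in compiled form; this text tells all that it offers. Calls block until the motion is done:
- move_pose(position, orientation): joint-space move of the TCP to a pose.
- move_linear(position, ori=None, feed=0.15): straight line of the TCP; ori=None keeps the orientation; feed is the mean speed in m/s.
- move_j(angles): joint-space move.
- open_gripper() and grasp(effort=None): open the fingers fully, or close them until they stop; effort is the grip in N (None keeps the last).
- sleep(seconds).
- ik(position, orientation): joint angles nearest the present ones, or None.
- grab_frame(name): name is "scene" or "top" or "wrist"; returns a dict with "img" (400x640x3 uint8, red, green, blue), "fx", "fy", "cx", "cy" (pixels), "k1" (the pictures are not rectified: a ray, as slopes to the right and down, at radius r is drawn at 1 + k1 r^2 times it, then the intrinsics apply), "rvec" (rotation vector, rad) and "tvec" (3), from world to camera coordinates, as OpenCV has them. Camera axes: x right, y down, z forward; pixel columns grow to the right and rows downward; lengths in m; the calibration is good to about 2 mm. A picture is of the moment at which its call begins. There is no depth.
A pose or a line that the arm cannot do raises IKError and nothing moves.
- hand_in(): hands the job in, once; it reports no verdict.
Readings, each from a call of its own:
- get_time_s(): time.
- get_joint_positions(): joint angles.
- get_qvel(): joint speeds.
- get_joint_torque(): joint torques, N m.
- get_tcp_pos(): TCP position.
- get_tcp_rot(): TCP orientation.
- get_wrist_force(): force on the tool from outside, world axes, zero at the start.
- get_moment(): the same for the moment, N m.
- get_opening(): finger opening in m.
Only numpy, scipy, OpenCV 4.12 (cv2) and the standard library are available. Lean on these libraries where they do the work, as an engineer would, in place of code of your own. Each camera call takes 0.05 s, during which the arm holds its last target.

TASK

With the test probe from its stand, touch the tip to the top of the analyser's round stud and then to the top of its square stud, pausing about half a second on each with the cell flap still shut, and stand the probe back in its stand. Then grip the flap's bar handle, swing the flap up to its balance point, where its centre of mass is straight above the hinge (just short of upright), without letting it drop shut or go over backwards. Finish there, still gripping the handle and holding the flap still; leave the canister, the jar and the brass fitting alone.

Things in the scene. Friction and masses are not known exactly. Their poses are not given: they have to be found in the camera images.
- analyser: Fixed white bench gas analyser, a low box 240 (x) x 300 (y) x 90 high. Origin at the centre of its underside; its front (display, vents) faces its -x; it stands yawed up to about 15 degrees. On top, at its y = -35, lies the flap; at its y = +100, one stud at x = -60 and the other at x = +60 (which is where varies).
- round_top (a point): Centre of the flat top of the round brass stud, 22 diameter, 14 high, fixed on the analyser's top (so 104 above the bench).
- square_top (a point): Centre of the flat top of the square brass stud, 22 x 22, 14 high, fixed on the analyser's top (104 above the bench).
- stand: Fixed grey plastic block 70 x 70 x 75 high with one vertical hole, 27 diameter, right through its middle. Origin at the centre of its underside.
- stand_hole0 (a point): Centre of the hole's mouth in the stand's top face, 75 above the bench.
- probe: Loose white-handled test probe, 90 g nominal, 125 long overall, standing upright tip down in the stand, its flange resting on the stand's top. Origin at the tip's lowest point; z runs up along the probe. From the tip: steel pin 8 diameter with a round end up to 32, body 14 diameter from 32 to 55, flange 36 diameter from 55 to 61, round handle 24 diameter from 61 to 125.
- probe_tip (a point): Lowest point of the probe's rounded steel tip.
- probe_seat (a point): On the probe's axis at the underside of the flange, 55 above the tip; it coincides with the hole's mouth when the probe is seated.
- probe_grip (a point): On the probe's axis in the middle of its handle, 95 above the tip.
- flap (a joint): Flap angle: 0 shut (level), growing as its near edge swings up and away from the analyser's front, stop at 2.4. Almost frictionless: it falls shut below the balance point and falls back beyond it. Balance is at 1.37 rad (78.5 degrees: the plate leans 11 degrees short of upright, towards the analyser's front). Flap mass 0.3 to 0.55 kg.
- flap_hinge (a point): Middle of the flap's hinge axis, which runs along the analyser's y; in the analyser's frame at (50, -35, 98). The flap is an aluminium plate 130 long x 138 wide x 6 with a steel weight block 30 x 100 x 24 on its outer face; the block lies 35 to 65 from the hinge axis and, shut, rises 25 above it.
- flap_handle (a point): Centre of the flap's handle at its free edge: a round steel bar 12 diameter, 110 long, parallel to the hinge, on two posts 10 diameter, 100 apart. With the flap shut the bar's centre is 105 from the hinge axis towards the analyser's front, 48 above the axis (146 above the bench) and 47 above the plate. The bar can turn between the fingers as the flap swings.
- flap_com (a point): Centre of mass of the flap with its weight and handle; with the flap shut it is 63 from the hinge axis towards the analyser's front and 13 above the axis.
- canister: Bystander: loose blue steel sample canister, 90 diameter, 175 high, origin at the centre of its underside.
- jar: Bystander: loose amber jar, 52 diameter, 70 high, origin at the centre of its underside.
- fitting: Bystander: loose brass fitting, 32 diameter, 34 high, origin at the centre of its underside.
Not all that is in view belongs to the job. There is more than one size of the probe; the job needs the smaller. What is shaped like the stand but pink is not meant.

How it is judged:
On the way, in this order (a step that is already met when the one before it is completed fails the run):
1. the held probe's tip rests on the round stud's top, flap shut (contact force between probe and stud_round above 0.3 N and distance between probe_tip and round_top below 0.01 m and contact force between the fingers and probe above 0.5 N and value of joint flap below 0.06 rad), for 0.2 s.
2. then the held probe's tip rests on the square stud's top, flap shut (contact force between probe and stud_square above 0.3 N and distance between probe_tip and square_top below 0.01 m and contact force between the fingers and probe above 0.5 N and value of joint flap below 0.06 rad), for 0.2 s.
3. the probe stands released in its stand again, flap shut (horizontal distance between probe_seat and stand_hole0 below 0.009 m and z of probe_seat in the frame of stand_hole0 below 0.004 m and angle between probe's own z axis and vertical below 0.1 rad and contact force between the fingers and probe below 0.05 N and value of joint flap below 0.06 rad), for 0.2 s.
4. the flap is gripped at its balance point (value of joint flap between 1.28 and 1.46 rad and velocity of joint flap between -0.1 and 0.1 rad/s and contact force between the fingers and flap above 2 N), for 0.3 s.
At the end, for the whole second after the job is handed in: The flap is still (under 0.1 rad/s) at 1.28 to 1.46 rad (balance 1.37 within 0.09), gripped by the fingers (over 2 N); the probe stands untouched in its stand, flange within 4 mm of its top and 9 mm of the hole's centre, upright within 0.1 rad (all of step 4 and horizontal distance between probe_seat and stand_hole0 below 0.009 m and z of probe_seat in the frame of stand_hole0 below 0.004 m and angle between probe's own z axis and vertical below 0.1 rad and contact force between the fingers and probe below 0.05 N); the arm keeps its last pose, push and grip.
It fails at once if the flap goes over backwards (beyond 1.75 rad) (value of joint flap above 1.75 rad).
It fails at once if the flap is let drop (closing faster than 4 rad/s) (velocity of joint flap below -4 rad/s).
It fails at once if a bystander is moved by over 30 mm (distance of any of canister, jar, fitting from where it was at the start of the episode above 0.03 m).
It also fails if it takes over 72 s, if anything falls off the work surface, if the arm or the gripper's body presses on something with over 40 N, if the wrist force passes 120 N, or if a joint passes its speed limit or range.

## Working session

There is one attempt and no reset: what is moved stays moved. The work goes in short steps, each a Python script; the robot and the scene stay as the last script left them, time stands still between calls to the robot, and variables do not carry over. Pictures are saved under pics/ and viewed, and the job is handed in when it is done.

```bash
mkdir -p pics; python3 - <<'E'
from rig import *
import cv2,numpy as np
for n in ["scene","top","wrist"]:
    f=grab_frame(n); cv2.imwrite(f"pics/{n}0.png",f["img"][:,:,::-1]); np.save(f"pics/{n}0.npy",f,allow_pickle=True)
    R=cv2.Rodrigues(np.array(f["rvec"]))[0]; print(n,f["fx"],f["cx"],f["k1"],(-R.T@np.array(f["tvec"])).round(3),R[2].round(2))
print(get_time_s(),get_tcp_rot().round(3) if hasattr(get_tcp_rot(),'round') else get_tcp_rot())
E
```

```text
scene 472.04517293071655 320.922606139871 -0.124234935442042 [1.431 0.372 0.859] [-0.7  -0.33 -0.64]
top 490.80849925896024 321.87885769391943 -0.11906643027185278 [0.451 0.003 1.653] [ 0.11 -0.01 -0.99]
wrist 291.2528633404888 320.3480150433325 -0.01690993847674678 [ 0.284 -0.588  0.384] [-0.26 -0.09 -0.96]
0.15 [[ 0.942  0.334 -0.001]
 [ 0.334 -0.942  0.001]
 [-0.    -0.001 -1.   ]]
```

View pics/scene0.png

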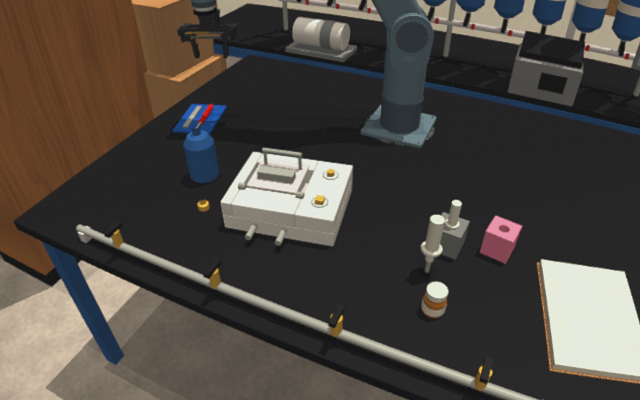

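View pics/top0.png

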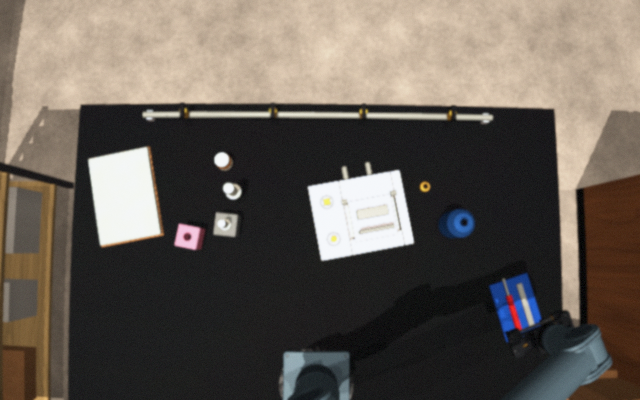

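View pics/wrist0.png

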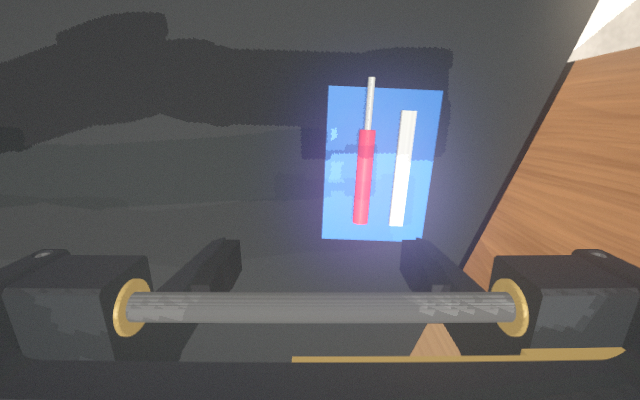

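Top view: +x is up and +y is left. The grey stand with the small probe is near (227,223), the larger probe at (232,190), the jar at (223,160), the pink decoy at (189,236) and the analyser near (360,215). The studs are at (327,202) and (334,239). I'll enlarge both views.

```bash
cat > h.py <<'E'
import numpy as np,cv2
def cam(f):
    R=cv2.Rodrigues(np.array(f["rvec"],float))[0]; return R,np.array(f["tvec"],float).ravel()
def ray(f,u,v):
    # invert r_d = r(1+k1 r^2)
    d=np.array([(u-f["cx"])/f["fx"],(v-f["cy"])/f["fy"]]); p=d.copy()
    for _ in range(30): p=d/(1+f["k1"]*(p@p))
    R,t=cam(f); w=R.T@np.array([p[0],p[1],1.]); return -R.T@t,w/np.linalg.norm(w)
def onz(f,u,v,z):
    c,w=ray(f,u,v); return c+w*(z-c[2])/w[2]
def proj(f,P):
    K=np.array([[f["fx"],0,f["cx"]],[0,f["fy"],f["cy"]],[0,0,1]])
    return cv2.projectPoints(np.array(P,float).reshape(-1,1,3),np.array(f["rvec"],float),np.array(f["tvec"],float),K,np.array([f["k1"],0,0,0.]))[0].reshape(-1,2)
def tri(a,b):
    (c1,w1),(c2,w2)=a,b
    s=np.linalg.lstsq(np.c_[w1,-w2],c2-c1,rcond=None)[0]
    p,q=c1+s[0]*w1,c2+s[1]*w2; return (p+q)/2,np.linalg.norm(p-q)
def load(n): return np.load(f"pics/{n}.npy",allow_pickle=True).item()
E
python3 - <<'E'
from h import *
t=load("top0")["img"];s=load("scene0")["img"]
cv2.imwrite("pics/c1.png",cv2.resize(t[140:270,170:430],None,fx=3,fy=3,interpolation=2)[:,:,::-1])
cv2.imwrite("pics/c2.png",cv2.resize(s[130:250,190:370],None,fx=4,fy=4,interpolation=2)[:,:,::-1])
cv2.imwrite("pics/c3.png",cv2.resize(s[180:330,400:550],None,fx=4,fy=4,interpolation=2)[:,:,::-1])
E
```

```text
(no output)
```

View pics/c1.png

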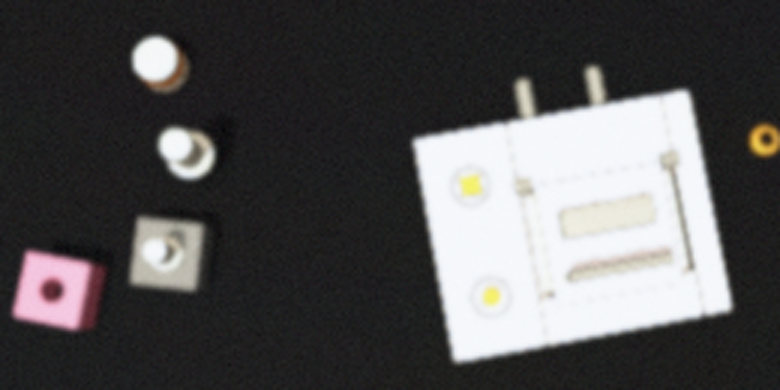

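View pics/c2.png

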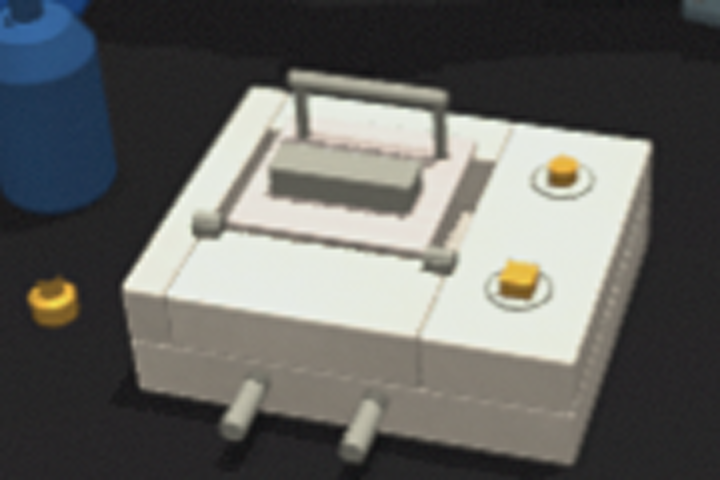

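View pics/c3.png

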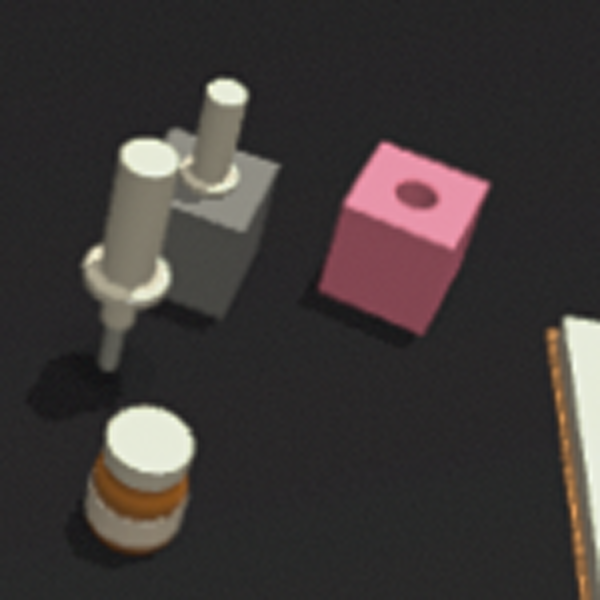

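The close-up shows the round stud is the one nearer the robot (top ≈ (334,239)) and the square stud is farther away (≈ (327,202)). The flap is between them and the canister, with its handle near the robot. Now I'll measure.

```bash
python3 - <<'E'
from h import *
from scipy import ndimage
T=load("top0");S=load("scene0")
def blobs(f,m,box,amin=4):
    x0,y0,x1,y1=box; mm=np.zeros(m.shape,np.uint8); mm[y0:y1,x0:x1]=m[y0:y1,x0:x1]
    n,l,st,c=cv2.connectedComponentsWithStats(mm); return [(st[i,4],c[i].round(1)) for i in range(1,n) if st[i,4]>=amin]
def hsv(f): return cv2.cvtColor(f["img"],cv2.COLOR_RGB2HSV)
h=hsv(T);hs=hsv(S)
y=(h[...,1]>60)&(h[...,0]>15)&(h[...,0]<40)&(h[...,2]>120)
ys=(hs[...,1]>120)&(hs[...,0]>10)&(hs[...,0]<40)&(hs[...,2]>100)
bt=blobs(T,y,(310,180,350,250)); print(bt)
bs=blobs(S,ys,(300,160,350,215)); print(bs)
for a in bt: print("stud T",onz(T,*a[1],.102))
for a in bs: print("stud S",onz(S,*a[1],.099))
# analyser outline in top: white
w=(h[...,2]>170)&(h[...,1]<60); mm=np.zeros(w.shape,np.uint8); mm[165:265,300:420]=w[165:265,300:420]
mm=cv2.morphologyEx(mm,cv2.MORPH_OPEN,np.ones((9,9)))
cs=max(cv2.findContours(mm,0,2)[0],key=cv2.contourArea)
hull=cv2.convexHull(cs).reshape(-1,2)
P=np.array([onz(T,*p,.09)[:2] for p in hull])
r=cv2.minAreaRect((P*1000).astype(np.float32)); print("analyser rect mm",r)
# stand top grey in top view
b=(h[...,2]>90)&(h[...,1]<70); mm=np.zeros(b.shape,np.uint8); mm[205:242,210:245]=b[205:242,210:245]
cs=max(cv2.findContours(mm,0,2)[0],key=cv2.contourArea)
P=np.array([onz(T,*p[0],.075)[:2] for p in cs]); print("stand T",cv2.minAreaRect((P*1000).astype(np.float32)))
b=(h[...,2]>215); print("probe top T",[(a,c,onz(T,*c,.145)) for a,c in blobs(T,b,(210,205,245,242))])
b=(hs[...,2]>200); 
bb=blobs(S,b,(440,190,480,215)); print("probe top S",[(a,c,onz(S,*c,.145)) for a,c in bb])
print(h[215:232,218:236,2])
E
```

```text
[(np.int32(37), array([326.5, 201.4])), (np.int32(28), array([333.4, 238.5]))]
[(np.int32(38), array([330.3, 172.2])), (np.int32(64), array([319.2, 199.5]))]
stud T [ 0.59763338 -0.02984239  0.102     ]
stud T [ 0.4802759  -0.05213447  0.102     ]
stud S [ 0.47919006 -0.05078914  0.099     ]
stud S [ 0.59789407 -0.02824939  0.099     ]
analyser rect mm ((558.0338745117188, -138.79063415527344), (241.6277618408203, 300.8183288574219), 10.772276878356934)
stand T ((523.91259765625, 296.0297546386719), (75.02484130859375, 74.321044921875), 84.16355895996094)
probe top T [(np.int32(74), array([222.4, 224.7]), array([0.51928215, 0.29130574, 0.145     ]))]
probe top S [(np.int32(43), array([456.3, 202.6]), array([0.52236474, 0.29743594, 0.145     ]))]
[[188 188 188 189 186 186 189 182 177 169 160 163 169 169 171 171 165 155]
 [190 188 188 192 189 190 186 183 174 160 155 154 160 170 184 184 187 181]
 [190 191 189 191 190 190 184 174 156 136 127 131 143 158 181 189 192 179]
 [190 190 193 198 193 195 186 172 153 135 130 121 128 152 178 188 190 182]
 [190 202 211 213 211 211 201 187 175 167 15
[... 231 characters left out ...]
174 166 179 189 194 177]
 [241 248 249 250 250 249 236 172 119 134 172 199 200 185 186 191 187 172]
 [240 248 249 250 250 247 230 167 115 130 181 215 216 194 190 190 185 171]
 [233 245 249 249 247 240 207 148 122 157 204 229 216 197 191 189 182 166]
 [222 235 243 244 238 219 181 146 152 195 229 230 208 189 188 190 185 164]
 [201 215 230 236 230 209 184 181 198 225 233 222 195 185 187 190 186 161]
 [194 198 213 226 227 225 222 222 228 231 228 208 188 187 189 191 182 154]
 [191 193 199 210 220 227 231 228 227 222 206 195 188 190 192 187 184 156]
 [192 191 191 193 203 210 216 216 206 201 192 189 192 186 192 188 180 149]
 [192 189 189 192 195 200 197 199 197 192 190 191 190 191 190 190 178 142]]
```

```bash
python3 - <<'E'
from h import *
from rig import *
D=np.array([[1,0,0],[0,-1,0],[0,0,-1.]])
p=np.array(get_tcp_pos()); move_linear([p[0],p[1],.36],feed=.3)
move_pose([.50,.295,.30],D)
print(get_time_s(),get_tcp_pos(),get_joint_positions(), get_wrist_force())
f=grab_frame("wrist"); np.save("pics/w1.npy",f,allow_pickle=True); cv2.imwrite("pics/w1.png",f["img"][:,:,::-1])
print(proj(f,[[.5235,.297,.075],[.5235,.297,.145]]))
E
```

```text
4.0333 [0.50045415 0.29436415 0.29984665] [ 0.18527242  0.63860896 -1.1895149   1.61424259  0.60958655  1.31179373
 -2.67158114] [ 0.00146865  0.48962066 -0.46869564]
[[318.15229404 157.77337338]
 [317.66709572 166.53371896]]
```

View pics/w1.png

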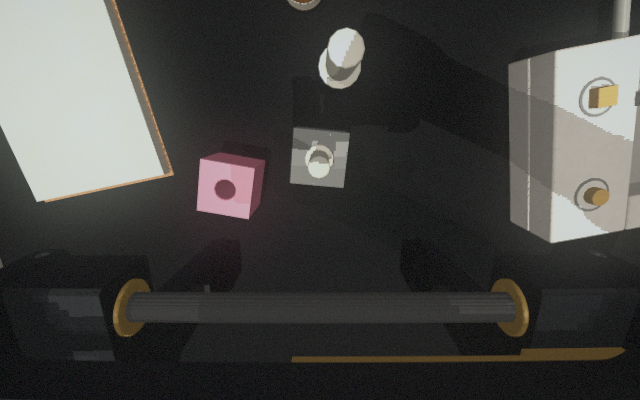

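The wrist view shows the grey stand with the small probe at (319,165). Joints 3 and 7 are close to their limits here, so I'll move to the more natural arm branch and measure again.

```bash
python3 - <<'E'
from h import *
from rig import *
move_j([-0.45,.536,0,1.538,0,1.067,0.0])
print(get_tcp_pos(),np.array(get_tcp_rot()).round(2))
D=np.array([[-1,0,0],[0,1,0],[0,0,-1.]])
q=ik([.53,.297,.30],D); print(q); move_j(q)
print(get_time_s(),get_tcp_pos(),get_joint_positions(), get_wrist_force())
f=grab_frame("wrist"); np.save("pics/w2.npy",f,allow_pickle=True); cv2.imwrite("pics/w2.png",f["img"][:,:,::-1])
print(proj(f,[[.5235,.297,.075],[.5235,.297,.145]]))
E
```

```text
[0.60334215 0.24175692 0.23880075] [[-0.43  0.9   0.  ]
 [ 0.9   0.43  0.  ]
 [ 0.    0.   -1.  ]]
[-0.38493554  0.42258879 -0.27338095  1.57589133  0.12108347  1.15978783
  0.88691561]
7.2167 [0.53032264 0.29633918 0.29965469] [-0.38462299  0.42293652 -0.27244562  1.57613084  0.12113786  1.15955271
  0.88509155] [ 0.06407479 -0.4538526  -0.56010485]
[[320.90424421 172.16062132]
 [321.01595147 183.84579597]]
```

View pics/w2.png

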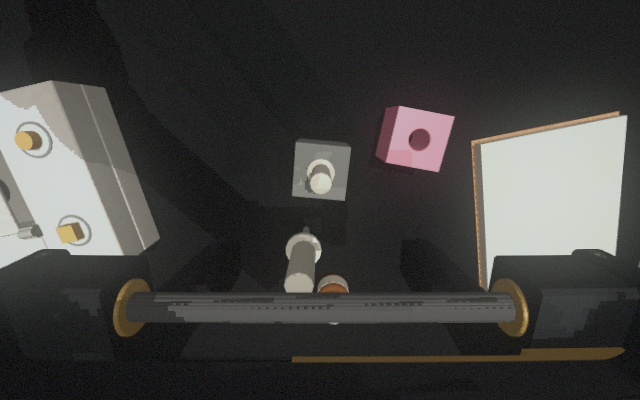

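The probe top is at about (320,182) and the stand around (321,170). The prediction was (321,184), so they nearly agree. I'll segment it now.

```bash
python3 - <<'E'
from h import *
f1=load("w1");f2=load("w2")
def seg(f,box,lo):
    x0,y0,x1,y1=box; g=f["img"].max(2)[y0:y1,x0:x1]
    m=(g>lo).astype(np.uint8)
    c=max(cv2.findContours(m,0,2)[0],key=cv2.contourArea)
    return c.reshape(-1,2)+[x0,y0]
for f,box in((f1,(280,118,365,200)),(f2,(280,125,365,215))):
    for lo in(60,80):
        c=seg(f,box,lo)
        P=np.array([onz(f,*p,.075)[:2] for p in c]); print(lo,"stand",cv2.minAreaRect((P*1000).astype(np.float32)))
    print(f["img"].max(2)[150:200:2,320])
    m=np.zeros((400,640),np.uint8); m[box[1]:box[3],box[0]:box[2]]=f["img"].max(2)[box[1]:box[3],box[0]:box[2]]>170
    n,l,st,cc=cv2.connectedComponentsWithStats(m); print([(s,c) for s,c in zip(st[1:],cc[1:]) if s[4]>20])
cv2.imwrite("pics/w2c.png",cv2.resize(f2["img"][130:210,280:360],None,fx=6,fy=6,interpolation=0)[:,:,::-1])
E
```

```text
60 stand ((523.427978515625, 296.40350341796875), (71.72298431396484, 72.7117919921875), 84.23944854736328)
80 stand ((523.078125, 296.20843505859375), (70.57056427001953, 70.95991516113281), 84.63410186767578)
[131 109 112 133 157 155 152 213 213 213 213 213 213 212 139 136 136 138
  62  42  45  46  39  41  44]
[(array([305, 145,  28,  33, 484], dtype=int32), array([317.86363636, 162.90289256]))]
60 stand ((520.9656982421875, 296.619384765625), (71.26432037353516, 75.70382690429688), 84.5901107788086)
80 stand ((521.7345581054688, 296.580078125), (70.06786346435547, 73.35920715332031), 84.53112030029297)
[128 140 139 141 149 213 203 155 129 125 127 152 211 212 212 213 209 209
 208 205 196 197 157 136 105]
[(array([307, 159,  28,  22, 206], dtype=int32), array([321.54854369, 166.41747573])), (array([310, 173,  22,  21, 354], dtype=int32), array([320.59322034, 183.04519774]))]
```

View pics/w2c.png

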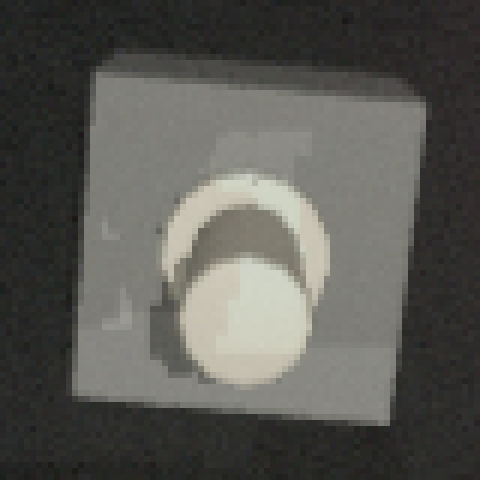

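```bash
python3 - <<'E'
from h import *
from rig import *
f=load("w2"); P=onz(f,320.8,183.3,.145); print(P)
x,y=.5235,.2965
D=np.array([[-1,0,0],[0,1,0],[0,0,-1.]])
move_linear([x,y,.18],D,feed=.25)
move_linear([x,y,.097],feed=.1)
print(get_tcp_pos(),get_wrist_force())
grasp(20); sleep(.2)
print(get_opening(),get_tcp_pos(),get_wrist_force(),get_moment(),get_time_s())
f=grab_frame("wrist"); cv2.imwrite("pics/w3.png",f["img"][:,:,::-1])
E
```

```text
[0.5229118  0.29677354 0.145     ]
[0.52395018 0.29684749 0.09762541] [-0.04428014  0.4231003   0.88752002]
0.023377162100454693 [0.52351354 0.29649686 0.09700464] [ 0.23990727  0.25686608 -0.10072554] [ 0.03020767 -0.12399728  0.04979928] 10.075
```

View pics/w3.png

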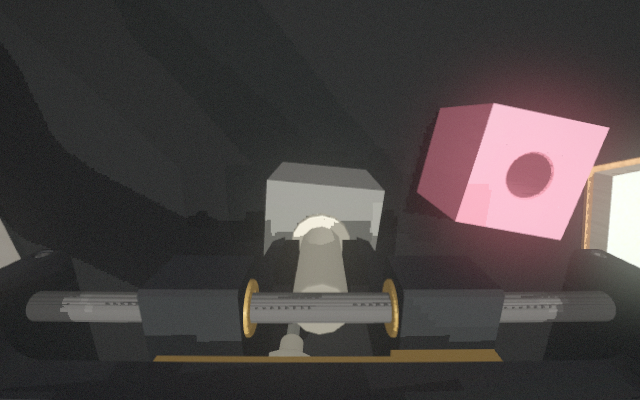

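The probe is gripped with the opening at 23.4 mm (handle 24). I'll lift it and carry it over the round stud.

```bash
python3 - <<'E'
from h import *
from rig import *
move_linear([.5235,.2965,.22],feed=.15)
print(get_wrist_force(),get_opening())
c=[.4803,-.0518]
move_linear([c[0],c[1],.22],feed=.25)
move_linear([c[0],c[1],.190],feed=.15); sleep(.2)
print(get_time_s(),get_tcp_pos(),get_wrist_force(),get_moment(),get_opening(),get_joint_positions())
for n in("scene","wrist"):
    f=grab_frame(n); np.save(f"pics/{n}4.npy",f,allow_pickle=True); cv2.imwrite(f"pics/{n}4.png",f["img"][:,:,::-1])
    print(proj(f,[[c[0],c[1],.104],[c[0],c[1],.113]]))
    if n=="scene": cv2.imwrite("pics/s4c.png",cv2.resize(f["img"][90:230,250:410],None,fx=4.5,fy=4.2,interpolation=2)[:,:,::-1])
E
```

```text
[-1.14570621  0.0291116  -1.39024642] 0.023334273623759907
13.1917 [ 0.48097251 -0.05161978  0.19085674] [-0.29259088  0.83975646 -1.0372572 ] [ 0.07032009 -0.18829593  0.0217849 ] 0.02350650743698242 [ 0.15284208  0.32701894 -0.16591109  2.00576714  0.07318714  0.81277808
  1.51637649]
[[329.80634032 170.84056262]
 [329.82713649 168.14728458]]
[[320.26918156 208.43728179]
 [320.26931984 211.75333684]]
```

View pics/s4c.png

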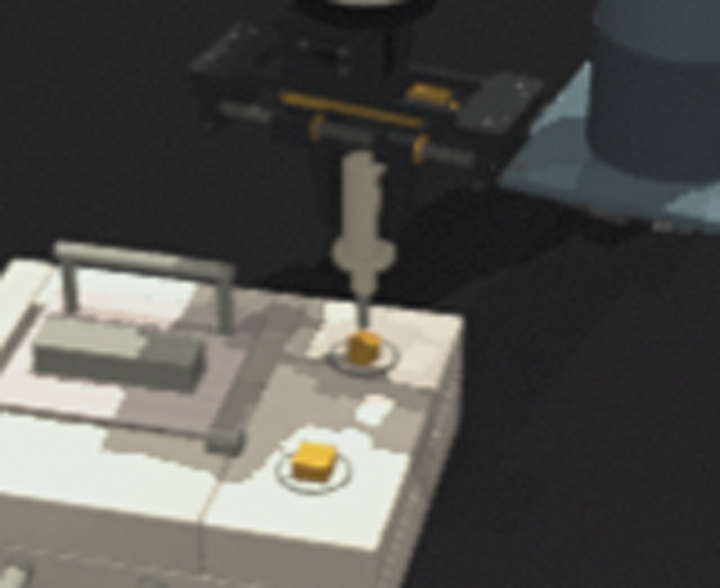

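View pics/wrist4.png

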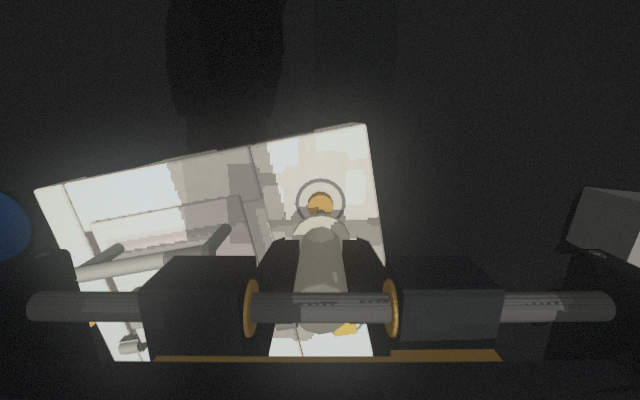

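The tip hovers right above the round stud (scene crop ≈ (361,325), stud at (365,345)). Next I'll lower it until there's contact force.

```bash
cat > touch.py <<'E'
from h import *
from rig import *
def touch(c,z0=.183,zmin=.168):
    f0=np.array(get_wrist_force())[2]
    z=z0; 
    while z>zmin:
        move_linear([c[0],c[1],z],feed=.03); sleep(.08)
        d=np.array(get_wrist_force())[2]-f0
        print(round(z,4),np.round(get_tcp_pos(),4),round(d,2),get_time_s())
        if d>4: break
        z-=.0015
    sleep(.5); print("hold",np.round(get_wrist_force(),2),f0,get_opening(),np.round(get_tcp_pos(),4),get_time_s())
E
python3 - <<'E'
from touch import *
touch([.4803,-.0518])
f=grab_frame("scene"); np.save(f"pics/s5.npy",f,allow_pickle=True)
cv2.imwrite("pics/s5c.png",cv2.resize(f["img"][90:230,250:410],None,fx=4.5,fy=4.2,interpolation=2)[:,:,::-1])
E
```

```text
0.183 [ 0.4803 -0.0518  0.183 ] 0.39 13.7583
0.1815 [ 0.4803 -0.0518  0.1815] 0.54 14.0917
0.18 [ 0.4807 -0.0518  0.1804] 6.53 14.425
hold [0.18 0.05 5.91] -1.3636402035471549 0.02314687116901313 [ 0.4807 -0.0518  0.1803] 14.925
```

View pics/s5c.png

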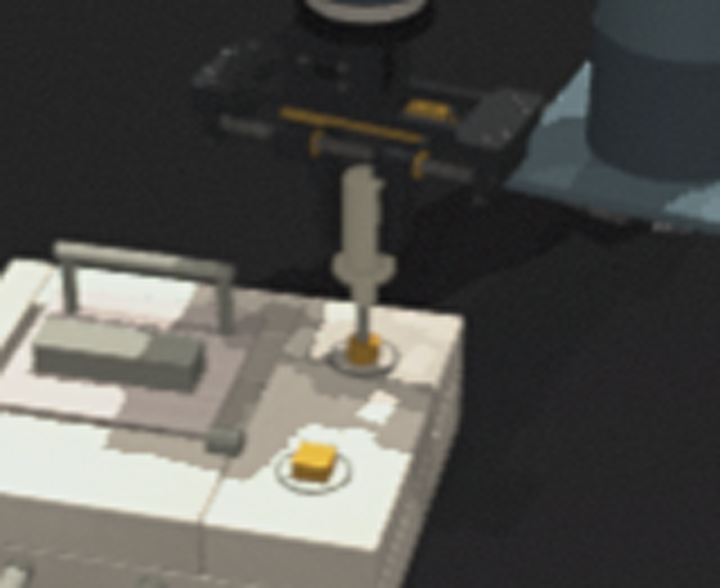

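The tip rests on the round stud (crop ≈ (362,335)) with about 7 N, at the expected height. Square stud next.

```bash
python3 - <<'E'
from touch import *
move_linear([.4803,-.0518,.20],feed=.1)
c=[.5979,-.0293]
move_linear([*c,.20],feed=.15)
move_linear([*c,.188],feed=.1)
touch(c)
f=grab_frame("scene"); np.save(f"pics/s6.npy",f,allow_pickle=True)
cv2.imwrite("pics/s6c.png",cv2.resize(f["img"][90:230,250:410],None,fx=4.5,fy=4.2,interpolation=2)[:,:,::-1])
E
```

```text
0.183 [ 0.598  -0.0293  0.1831] -0.43 16.9417
0.1815 [ 0.5979 -0.0293  0.1815] -0.33 17.275
0.18 [ 0.5982 -0.0293  0.1804] 4.78 17.6083
hold [-0.79 -0.5   5.4 ] -0.6815747369820783 0.02330317129311445 [ 0.5982 -0.0293  0.1804] 18.1083
```

View pics/s6c.png

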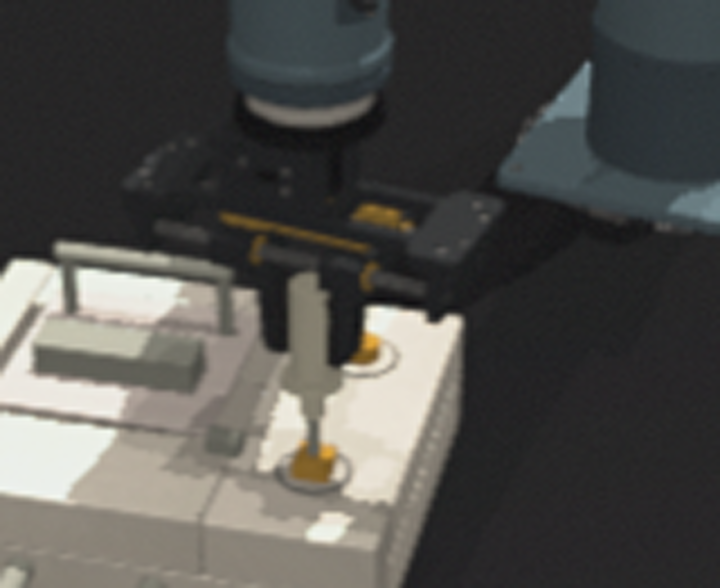

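The tip is on the square stud (crop ≈ (315,455)) with about 5.5 N. Returning the probe to its stand.

```bash
python3 - <<'E'
from touch import *
move_linear([.5979,-.0293,.22],feed=.15)
move_linear([.5235,.2965,.22],feed=.25)
move_linear([.5235,.2965,.16],feed=.15); sleep(.1)
f0=np.array(get_wrist_force()); print(f0,get_tcp_pos())
move_linear([.5235,.2965,.105],feed=.1)
print(np.array(get_wrist_force())-f0,get_tcp_pos())
z=.1
while z>=.0955:
    move_linear([.5235,.2965,z],feed=.03); sleep(.05)
    d=(np.array(get_wrist_force())-f0); print(z,d.round(2),np.round(get_tcp_pos(),4))
    if d[2]>2.5: break
    z-=.0015
print(get_time_s())
f=grab_frame("wrist"); cv2.imwrite("pics/w7.png",f["img"][:,:,::-1])
E
```

```text
[ 0.27057558 -0.44975024  0.40796461] [0.52441032 0.29681805 0.16129651]
[ 0.12956937  0.94113696 -1.38408247] [0.52380695 0.29675232 0.10535369]
0.1 [-0.39  1.3  -1.41] [0.5236 0.2965 0.1002]
0.0985 [-0.26  1.04 -1.33] [0.5235 0.2965 0.0985]
0.097 [ 0.53  1.13 -1.94] [0.5235 0.2965 0.097 ]
0.0955 [-4.25 -2.36 11.19] [0.5236 0.2966 0.0969]
22.675
```

View pics/w7.png

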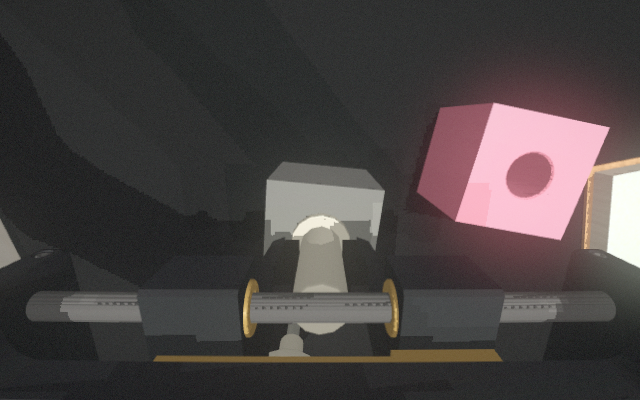

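The flange is seated: 11 N upward at the original grasp height. Ease off, release and look.

```bash
python3 - <<'E'
from touch import *
move_linear([.5235,.2965,.0970],feed=.03); sleep(.1)
open_gripper(); sleep(.3)
move_linear([.5235,.2965,.30],feed=.2)
f=grab_frame("wrist"); np.save("pics/w8.npy",f,allow_pickle=True); cv2.imwrite("pics/w8.png",f["img"][:,:,::-1])
a=np.deg2rad(10.77); xh=np.array([np.cos(a),np.sin(a),0]); yh=np.array([-np.sin(a),np.cos(a),0])
F=np.c_[xh,yh,[0,0,1]]; R=np.c_[yh,xh,[0,0,-1]]
O=np.array([.558,-.1388,0]); hb=O-.055*xh-.035*yh
q=ik([hb[0],hb[1],.26],R); print(q)
move_pose([hb[0],hb[1],.26],R)
print(get_time_s(),get_joint_positions())
for n in("wrist","scene"):
    f=grab_frame(n); np.save(f"pics/{n}9.npy",f,allow_pickle=True); cv2.imwrite(f"pics/{n}9.png",f["img"][:,:,::-1])
    P=[hb+[0,0,.146]+s*.055*yh for s in(-1,1)]; print(proj(f,P))
E
```

```text
[ 0.10064477  0.33039779  0.20158329  1.81303346 -0.07698708  1.00573089
  0.52084991]
27.3917 [ 0.09924031  0.3306251   0.19965906  1.812557   -0.07721425  1.00578735
  0.52099039]
[[319.93518596 255.20548864]
 [320.35237679 140.77048567]]
[[262.04380232 149.76171496]
 [300.54519568 155.07909071]]
```

View pics/w8.png

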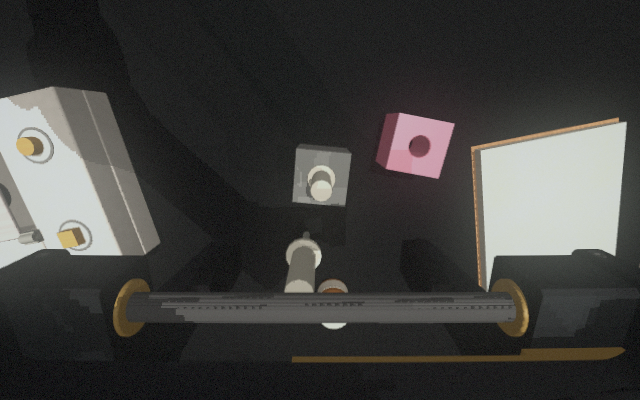

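View pics/wrist9.png

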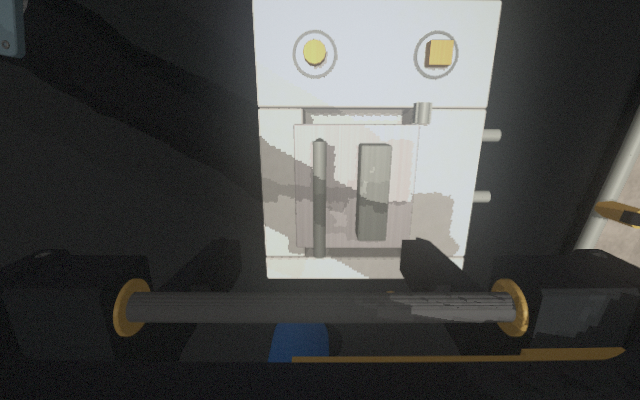

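View pics/scene9.png

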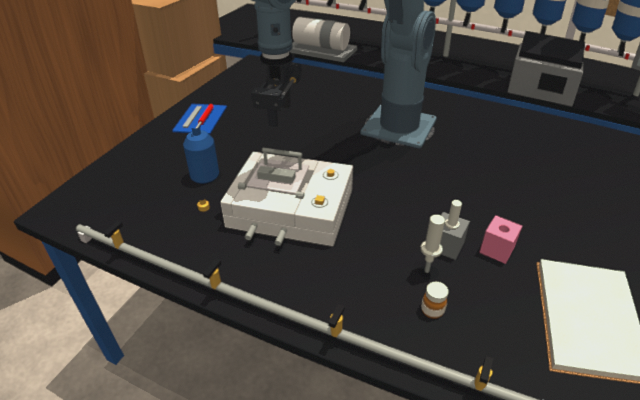

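The probe stands upright in its stand, with the flange at (321,180) against stand centre (322,176). The handle bar runs (320,140) to (320,257) in the wrist view, against a predicted (320,141) to (320,255). I'll grip the handle and swing the flap along the arc.

```bash
cat > flap.py <<'E'
from touch import *
a=np.deg2rad(10.77); xh=np.array([np.cos(a),np.sin(a),0]); yh=np.array([-np.sin(a),np.cos(a),0])
R=np.c_[yh,xh,[0,0,-1]]; O=np.array([.558,-.1388,0]); H=O+.050*xh-.035*yh+[0,0,.098]
def bar(th):
    p=np.arctan2(48,105)+th; r=np.hypot(.105,.048); return H-r*np.cos(p)*xh+[0,0,r*np.sin(p)]
def tcp(th,off=.016): return bar(th)-[0,0,off]
E
python3 - <<'E'
from flap import *
print([ik(tcp(t),R) is not None for t in(0,.5,1,1.37)])
b=bar(0)
move_linear([b[0],b[1],.16],R,feed=.15)
move_linear(tcp(0),feed=.06); sleep(.1)
print(tcp(0),get_tcp_pos(),get_wrist_force())
grasp(30); sleep(.2)
print(get_opening(),get_tcp_pos(),get_wrist_force(),get_time_s())
f=grab_frame("wrist"); cv2.imwrite("pics/w10.png",f["img"][:,:,::-1])
E
```

```text
[True, True, True, True]
[ 0.51050916 -0.18346117  0.13      ] [ 0.5107551  -0.18357874  0.13026851] [ 0.13966878  0.73355225 -0.32523497]
0.01078131888819074 [ 0.51049741 -0.18345728  0.12998908] [0.09850725 0.47040137 0.39048836] 30.4167
```

View pics/w10.png

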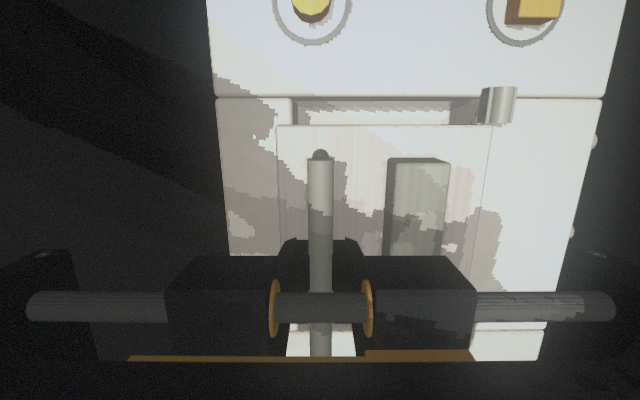

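The bar is between the pads at (320,250), opening 10.8 mm. I'll swing to 0.6 rad first and check.

```bash
python3 - <<'E'
from flap import *
for t in np.arange(.1,.61,.1):
    move_linear(tcp(t),feed=.05)
    w=np.array(get_wrist_force()); print(round(t,2),w.round(1),(np.array(get_tcp_pos())-tcp(t)).round(4),round(get_opening(),4))
    if np.linalg.norm(w)>30: break
print(get_time_s())
f=grab_frame("wrist"); cv2.imwrite("pics/w11.png",f["img"][:,:,::-1])
print(proj(f,[bar(t)+.055*yh]))
E
```

```text
0.1 [ 0.8 -1.7 -5.7] [-0.0002 -0.     -0.    ] 0.0109
0.2 [-3.1 -0.3 -2.2] [-0.0005 -0.0001  0.0001] 0.0109
0.3 [-6.2 -0.7  1.1] [-0.0008 -0.0001  0.0005] 0.0108
0.4 [-8.1 -0.5  3.5] [-0.0013 -0.0002  0.0007] 0.0108
0.5 [-11.2  -0.5   8.6] [-0.0017 -0.0003  0.0011] 0.0109
0.6 [-11.5  -0.3  10.9] [-0.001  -0.0004  0.0017] 0.011
32.7667
[[324.61977507 157.5050852 ]]
```

View pics/w11.png

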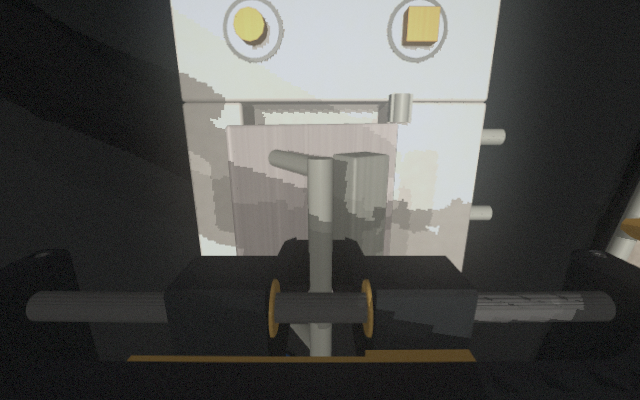

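The flap follows at about 0.6 rad. The wrist shows a growing radial force of about 15 N, because my radius is short by 1–2 mm, so I'll add a radial correction from the force reading as I continue.

```bash
python3 - <<'E'
from flap import *
rad=0.
for t in list(np.arange(.6,1.31,.1))+[1.34,1.37]:
    n=bar(t)-H; n/=np.linalg.norm(n)
    move_linear(tcp(t)+rad*n,feed=.04); sleep(.05)
    w=np.array(get_wrist_force()); fr=w@n
    print(round(t,2),w.round(1),"rad",round(fr,1),round(rad*1000,2),(np.array(get_tcp_pos())-tcp(t)).round(4),round(get_opening(),4))
    rad=float(np.clip(rad+np.clip(fr*.0001,-.001,.001),-.006,.006))
    if np.linalg.norm(w)>35: break
sleep(.3)
print(get_wrist_force(),get_tcp_pos(),get_time_s())
for n_ in("wrist","scene","top"):
    f=grab_frame(n_); np.save(f"pics/{n_}12.npy",f,allow_pickle=True); cv2.imwrite(f"pics/{n_}12.png",f["img"][:,:,::-1])
    print(proj(f,[bar(t)+.055*yh,bar(t)-.055*yh]).round(1).tolist())
    if n_=="scene": cv2.imwrite("pics/s12c.png",cv2.resize(f["img"][60:240,200:380],None,fx=3.3,fy=3.3,interpolation=2)[:,:,::-1])
E
```

```text
0.6 [-10.8   0.3  10.9] rad 14.8 0.0 [-0.0011 -0.0003  0.0016] 0.0107
0.7 [-8.1 -0.8  7.6] rad 10.4 1.0 [-0.0003 -0.0003  0.0026] 0.0107
0.8 [-6.4 -0.7  7.5] rad 9.2 2.0 [-0.0001 -0.0002  0.0034] 0.0111
0.9 [-4.4 -0.5  6.8] rad 7.7 2.92 [-0.0002 -0.0003  0.0039] 0.0112
1.0 [-4.2 -1.5  5.1] rad 5.7 3.69 [-0.0001 -0.0003  0.0042] 0.0108
1.1 [-1.9 -2.8  4.9] rad 5.0 4.26 [ 0.0003 -0.0003  0.0046] 0.0107
1.2 [-0.8 -3.5  1.5] rad 1.4 4.76 [ 0.0004 -0.0002  0.0047] 0.0104
1.3 [ 0.1 -5.2  1.8] rad 1.7 4.9 [ 0.0011 -0.0001  0.0048] 0.011
1.34 [-0.6 -5.3  1.2] rad 0.8 5.06 [ 0.0014 -0.      0.0049] 0.0109
1.37 [-0.7 -4.8  1.3] rad 0.9 5.15 [0.0015 0.     0.0048] 0.0108
[-1.56821399 -4.816657    1.3070269 ] [ 0.6407766  -0.15894234  0.19932184] 37.5083
[[319.2, 156.4], [319.3, 351.2]]
[[284.4, 162.6], [241.6, 156.5]]
[[352.7, 187.6], [388.9, 181.0]]
```

View pics/s12c.png

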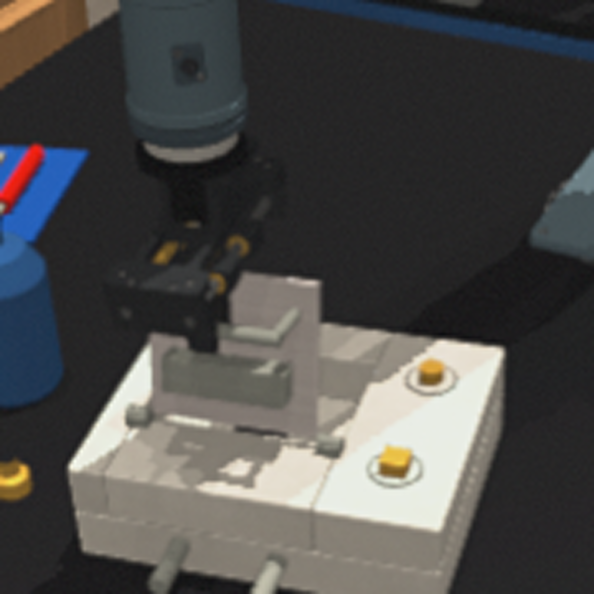

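View pics/wrist12.png

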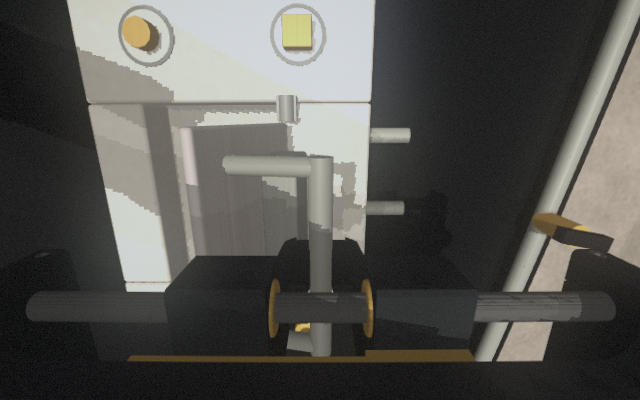

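The flap is nearly upright and held, with the wrist forces small. I'll check the angle from the plate's upper corner, in the scene and wrist views.

```bash
python3 - <<'E'
from flap import *
S=load("scene12");W=load("wrist12")
def pt(l,h,y,th):
    c,s=np.cos(th),np.sin(th); return H+xh*(-l*c+h*s)+np.array([0,0,l*s+h*c])+y*yh
for th in(1.2,1.28,1.33,1.37,1.41,1.46,1.54):
    print(th,"S out/in",proj(S,[pt(.13,.001,.069,th),pt(.13,-.005,.069,th),pt(.105,.048,.055,th)]).round(1).tolist(),"W",proj(W,[pt(.13,.001,.069,th),pt(.13,-.005,.069,th),pt(.105,.048,.055,th)]).round(1).tolist())
cv2.imwrite("pics/w12c.png",cv2.resize(W["img"][100:190,150:350],None,fx=4,fy=4,interpolation=0)[:,:,::-1])
cv2.imwrite("pics/s12d.png",cv2.resize(S["img"][130:200,240:310],None,fx=8,fy=8,interpolation=0)[:,:,::-1])
print(get_time_s())
E
```

```text
1.2 S out/in [[298.4, 144.2], [299.0, 143.8], [286.7, 157.1]] W [[147.1, 125.9], [137.1, 125.8], [276.2, 157.2]]
1.28 S out/in [[297.2, 145.2], [297.9, 144.5], [285.6, 159.6]] W [[166.3, 126.0], [154.7, 126.0], [296.7, 157.0]]
1.33 S out/in [[296.4, 146.0], [297.1, 145.2], [284.9, 161.2]] W [[179.7, 126.0], [167.1, 126.0], [309.3, 156.7]]
1.37 S out/in [[295.8, 146.7], [296.5, 145.8], [284.4, 162.6]] W [[191.0, 126.1], [177.8, 126.0], [319.2, 156.4]]
1.41 S out/in [[295.2, 147.5], [295.9, 146.5], [283.8, 164.0]] W [[202.9, 126.1], [189.1, 126.1], [328.8, 156.2]]
1.46 S out/in [[294.4, 148.6], [295.2, 147.5], [283.1, 165.9]] W [[218.4, 126.1], [204.0, 126.1], [340.5, 155.7]]
1.54 S out/in [[293.2, 150.7], [293.9, 149.4], [282.1, 169.0]] W [[244.4, 126.0], [229.2, 126.1], [358.0, 154.9]]
37.6583
```

View pics/w12c.png

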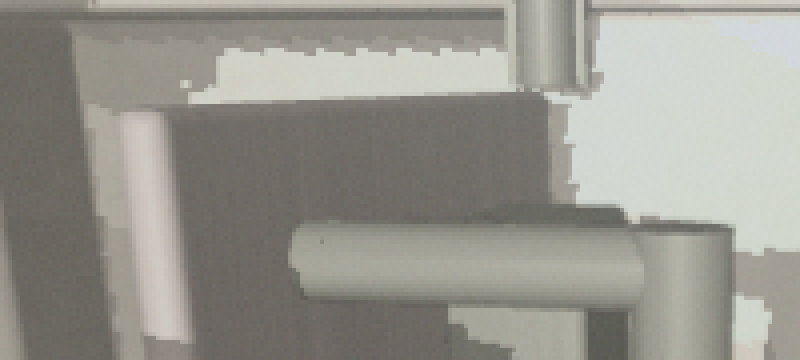

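View pics/s12d.png

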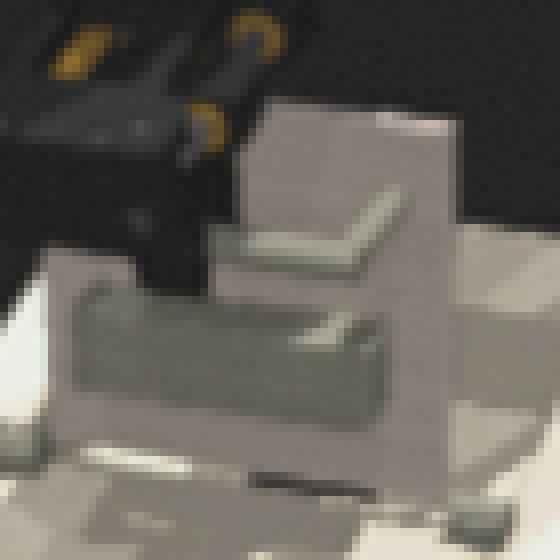

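The wrist view puts the plate corners at u = 192.5 and 180 (bar at 322), which gives 1.375–1.38 rad. The scene corner at (296.9,145) gives roughly 1.3–1.35. Both are inside the band. One last look at everything before handing in.

```bash
python3 - <<'E'
from flap import *
sleep(.5)
print(get_tcp_pos(),np.abs(get_qvel()).max(),get_opening(),get_wrist_force(),get_time_s())
f=grab_frame("scene"); cv2.imwrite("pics/s13.png",f["img"][:,:,::-1])
E
```

```text
[ 0.64075804 -0.15892649  0.19927628] 0.0021118114753730034 0.01086041092929266 [-0.2033931  -5.61719176  1.15158553] 38.1583
```

View pics/s13.png

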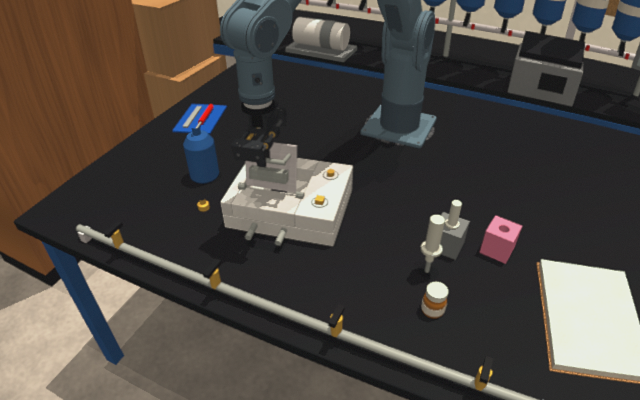

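The probe is upright in its stand at (455,212). The canister, jar and fitting are where they started, and the flap is held still.

```bash
python3 - <<'E'
from rig import *
hand_in(); print(get_time_s())
E
```

```text
the job is handed in; nothing more can be done
the job is handed in; nothing more can be done
```

The job is handed in at about 38 s of the 72 s allowed, with the flap held at its balance point. `hand_in()` reports no verdict, so what follows rests on my own checks.

- **Studs:** I touched the small probe's tip to the round stud (about 7 N) and then the square stud (about 5–6 N). Each hold lasted at least 0.5 s with the flap shut, at the height expected for the stud tops.
- **Probe:** It is back in the grey stand and released. The last pictures show it upright, with its flange on the stand's top.
- **Flap:** I gripped the bar handle with 30 N commanded and swung the flap up along its arc. It is still gripped (opening 10.9 mm) and the arm is still. From the wrist picture it sits at about 1.375–1.38 rad.
- **Bystanders:** The canister, jar and brass fitting look unmoved in the last scene picture.

**Disagreements:**
- During the swing there was up to about 15 N of radial force. I corrected it by about 5 mm; either the bar slid a little in the pads or my hinge position was slightly off.
- The coarser scene view reads the flap angle a little lower than the wrist view, at about 1.3–1.35 rad. That is still inside the 1.28–1.46 band.
- About 5 N of sideways force along the bar remained at the end.

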